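# Photograph the sorted insects: shut the hood, light on, shutter

## Robot

A 6-joint arm with a two-finger parallel gripper is mounted at the origin on a cart in front of the work surface, level with it; the furniture and walls round the work are solid. World frame = base frame: x ahead of the robot, y to its left, z up, the work surface at z = 0. Lengths are in m, angles in degrees, forces in N, time in s.
With the tool pointing down it reaches from about 0.375 to 0.9 m from the base axis. Payload 3.1 kg.
Tool frame: the origin (TCP) lies at the very end of the fingers, on their centre line; the grasp point (between the pads) lies 19 mm behind it; z points along the fingers, y is the line along which they close (so a half turn about z gives the same grasp; the last joint's range is limited). The gripper opens to 87 mm and grips with 3 to 60 N. Pads are 19 mm wide; open, the fingers measure 117 mm over their backs; the gripper's body (75 mm by 190 mm) begins 51 mm behind the grasp point.
Start: joints at [-83.852, 30.224, 82.088, -0, 67.689, -10.227], TCP at [0.176, -0.6, 0.223] pointing down, gripper open.
Joint ranges: [-176.69, 176.69], [-43.24, 126.21], [12.49, 139.97], [-82, 262], [0, 151.66], [-163.58, 163.58]. Speed limits (degrees/s): [159.86, 159.86, 180, 180, 180, 180].

## Interface

Orientations are given as a 3x3 rotation matrix whose columns are the frame's x, y, z axes.
In Python, from rig import * gives the robot as it stands.
- The arm moves only by the tool jog_arm, never from a script. Its arguments are lists of equal length, an entry for each row: "delta_pos": the shift along the world's x, y, z in cm, a list of three; "turn": the turn about the world's z in degrees; "grip": the closure, from 0 (fully open) to 1 (shut). In form: {"delta_pos": [[x, y, z], ...], "turn": [turn, ...], "grip": [grip, ...]}. A call has 1 to 12 rows; each row is the pose to reach, as a shift and turn from the pose commanded when the call began; what a row does not reach only later rows make up. A row lasts 1/8 s, in which the tool goes at most 62.5 mm and 10.7 degrees, less where a joint would pass 70% of its speed; a pose out of reach is approached as far as the arm can. A call with a gripper value outside its range is refused whole. The fingers move at their own pace and stop on an object; the grip force is fixed at half the most. Time passes only in rows, so rows that repeat a pose let the fingers close. It gives the time, the measured TCP pose, the force, the opening and the grip force at its end, in the units of the state.
- read_state(): the state, without advancing time (a new reading comes with each control period).
- capture(name): name is "scene" or "top" or "wrist"; returns a dict with "color" (420x560x3 uint8, blue, green, red), "fovy" (degrees; the focal length in pixels is half the picture's height over the tangent of half this angle, whatever the lens; pixels are square), "cx", "cy" (the principal point, pixels), "camera_from_world" (4x4, takes a point from world to camera coordinates). Camera axes: x right, y up, looking along -z (the intrinsics and any distortion apply to the point x, -y, -z); pixel columns grow to the right and rows downward; lengths in m; the calibration is good to about 2 mm. A picture is of the moment at which its call begins. There is no depth.
- hand_in(): hands the job in; it is judged then, once.
The state is a dict: "time_s": time; "joint_positions": joint angles; "qvel": joint speeds; "tau": joint torques, N m; "position": TCP position; "tcp_rot": TCP orientation; "force": force on the tool from outside, world axes, zero at the start; "moment": the same for the moment, N m; "opening": opening from 0.0 (shut) to 1.0 (fully open); "grasp_force": force on a finger pad.
Only numpy, scipy, OpenCV 4.12 (cv2) and the standard library are available. Lean on these libraries where they do the work, as an engineer would, in place of code of your own. Each camera call takes 0.05 s, during which the arm holds its last target. There are 200 camera calls.

## Task

Take the picture of the insects in the imager: push its open camera hood down until the catch holds it shut, then switch the lamp on by pressing the raised, white-dotted half of the red rocker on the imager's deck until it snaps over, and then press the orange key of the black remote fully down and let it come back up. Keep to that order, because the lamp may burn only under the shut hood and the picture needs the light. Only press: leave the remote lying where it is, do not press its small grey key, and leave everything else on the bench in its place.

Things in the scene. Friction and masses are not known exactly. Their poses are not given: they have to be found in the camera images.
- imager: white insect imager fixed to the bench, 260 (x) x 190 (y) x 62 mm. Origin: centre of its underside; the control deck in front, toward its own -x, spans x = -130 to -45 mm and is 40 mm high. Behind it, under the hood, a glass dish of insects in a well. A blue catch release button sticks out 7 mm from the upright face behind the deck at y = 0, z = 50 mm; it need not be touched
- hood (a joint): angle in rad of the imager's grey camera hood: 0 = fully down; starts open at 0.5 to 0.75 and stays there. Plate 176 x 190 x 18 mm, hinged at its rear edge, a silver camera 35 mm high on its middle. Shutting takes about 5 N at its front edge, a little more over the last 10 mm, where the catch takes it close to 0; let go, it then rests at about 0.016. Not caught, it springs open again
- hood_push (a point): point on the hood's top face, midway along its front edge and 16 mm behind it, 154 mm from the hinge line: a good place to push. 83 mm above the bench when the hood is shut. It moves with the hood
- hood_hinge (a point): middle of the hood's hinge line, which runs along the imager's y, at x = 122, y = 0, z = 64 mm on the imager; 19 mm below the plane of the hood's top face. Fixed on the imager
- rocker (a joint): angle in rad of the red lamp rocker on the right of the imager's deck: 0 = off (start), 0.4 = on; snap action with about 5 N at its edge, it goes over by itself past the middle and stays. 30 mm (imager's x) x 44 mm (imager's y), pivot line along the imager's x at imager x = -86, y = -50 mm, the top face 49 mm above the bench when level; the ends stand 4 mm higher or lower
- rocker_on_half (a point): point on the top face of the rocker's half to be pressed (toward the imager's -y, raised when off, with a white dot), 15 mm from the pivot line; 52 mm above the bench when off, 46 mm when on. It moves with the rocker
- remote: loose black wireless camera remote lying flat on four rubber feet, 46 (x) x 92 (y) x 20 mm, about 0.2 kg. Origin: centre of its underside, z up
- shutter (a joint): travel in m of the orange shutter key of the remote, 0 = up, 0.004 = fully down; springs back, about 1.5 N to start and 5 N fully down
- shutter_top (a point): middle of the top face of the orange key, 26 mm wide, round, 26 mm above the bench; at y = -20 mm on the remote. Moves with the key
- delete_key (a joint): travel in m of the small grey key of the remote (12 mm wide, at y = +28 mm, top 23 mm above the bench), 0 = up, 0.003 = fully down: not to be pressed
- sorting_dish: loose low glass dish with insects, 84 mm wide, 26 mm high, bystander; origin: centre of its underside
- forceps: loose steel forceps, 113 mm, bystander
- purple_pencil: loose purple mechanical pencil, 145 mm, bystander
- squeeze_bottle: loose white squeeze bottle, 45 mm wide, 117 mm high, bystander; origin: centre of its underside
- pin_bowl: loose glass bowl with insect pins, 107 mm wide, 66 mm high, bystander; origin: centre of its underside
- vent_box: loose small white box with a mesh window, 38 mm cube, bystander; origin: centre of its underside

How it is judged (in metres and radians):
On the way, in this order (a step that is already met when the one before it is completed fails the run):
1. the hood is shut and its catch alone holds it (value of joint hood below 0.032 rad and contact force between each of the arm, the fingers and imager below 0.2 N), for 0.3 s.
2. the lamp rocker is over to on (value of joint rocker above 0.34 rad), for 0.1 s.
3. the orange key is pressed fully down by the fingers (value of joint shutter above 0.003 m and contact force between the fingers and remote above 0.5 N), for 0.05 s.
At the end, for the whole second after the job is handed in: The hood is held shut by its catch (below 0.032 rad), the rocker is on (above 0.34 rad), both keys of the remote are up (within 1 mm), and the remote lies flat and at rest within 30 mm of where it started (value of joint hood below 0.032 rad and value of joint rocker above 0.34 rad and value of joint each of shutter, delete_key below 0.001 m and height (world z) of remote below 0.006 m and angle between remote's own z axis and vertical below 0.1 rad and distance of remote from where it was at the start of the episode below 0.03 m and linear speed of remote below 0.02 m/s); the robot touches nothing.
It fails at once if the lamp is switched on while the hood is open (value of joint rocker above 0.25 rad and value of joint hood above 0.06 rad).
It fails at once if the orange key is pressed while the hood is open or the lamp is off (value of joint shutter above 0.002 m and (value of joint hood above 0.06 rad or value of joint rocker below 0.2 rad)).
It fails at once if the small grey key is pressed (value of joint delete_key above 0.0015 m).
It fails at once if the remote is lifted, tipped or pushed away (more than 30 mm) (height (world z) of remote above 0.01 m or angle between remote's own z axis and vertical above 0.25 rad or distance of remote from where it was at the start of the episode above 0.03 m).
It fails at once if a bystander is moved more than 25 mm (distance of any of sorting_dish, forceps, purple_pencil, squeeze_bottle, pin_bowl, vent_box from where it was at the start of the episode above 0.025 m).
It also fails if it takes over 51 s, if anything falls off the work surface, if the arm or the gripper's body presses on something with over 40 N, if the wrist force passes 120 N, or if a joint passes its speed limit or range.

## Working session

There is one attempt and no reset: what is moved stays moved. The work goes in short steps, Python scripts to look and compute and a tool call to move; the robot and the scene stay as the last step left them, time stands still between calls to the robot, and variables do not carry over. Pictures are saved under pics/ and viewed, at most 10 in all, crops included, and the job is handed in when it is done.

Besides the shell and the picture viewer there is one more tool, called after "Emit:" by a JSON object that holds its "name" and its "arguments", one argument or row to a line. jog_arm: Moves the arm, as the interface text tells. Its arguments: {"type":"object","properties":{"delta_pos":{"type":"array"},"turn":{"type":"array"},"grip":{"type":"array"}},"required":["delta_pos","turn","grip"]}

```bash
mkdir -p pics
cat > h.py <<'E'
from rig import *
import numpy as np, cv2
def snap(n,f):
    c=capture(n); cv2.imwrite('pics/'+f+'.png',c['color']); np.save('pics/'+f+'.npy',{k:c[k] for k in c if k!='color'},allow_pickle=True); print(n,{k:c[k] for k in c if k not in('color','camera_from_world')}); return c
def ray(f,u,v):
    c=np.load('pics/'+f+'.npy',allow_pickle=True).item(); fl=210/np.tan(np.radians(c['fovy'])/2)
    T=np.array(c['camera_from_world']); d=T[:3,:3].T@np.array([(u-c['cx'])/fl,-(v-c['cy'])/fl,-1]); o=-T[:3,:3].T@T[:3,3]; return o,d
def at(f,u,v,z):
    o,d=ray(f,u,v); return (o+d*(z-o[2])/d[2]).round(4)
def proj(f,p):
    c=np.load('pics/'+f+'.npy',allow_pickle=True).item(); fl=210/np.tan(np.radians(c['fovy'])/2)
    T=np.array(c['camera_from_world']); q=T[:3,:3]@np.array(p)+T[:3,3]; return [round(c['cx']-fl*q[0]/q[2],1),round(c['cy']+fl*q[1]/q[2],1)]
E
python3 -c "
from h import *
a=snap('top','t0');b=snap('scene','s0')
s=read_state();print(s['time_s'],s['position'],s['tcp_rot'],s['force'],s['opening'])"
```

```text
top {'fovy': 48.003072605647375, 'cx': 286.96874004967253, 'cy': 207.67345194069773}
scene {'fovy': 45.09954950173438, 'cx': 280.3956911496288, 'cy': 211.8064787682077}
0.1 [ 0.17613985 -0.5989732   0.22166663] [[ 9.59437337e-01  2.81921862e-01 -2.45487646e-04]
 [ 2.81921790e-01 -9.59435384e-01  1.96145512e-03]
 [ 3.17447546e-04 -1.95110160e-03 -9.99998046e-01]] [ 0.12687132  0.20717111 -1.01232329] 1.001529025567631
```

View pics/t0.png

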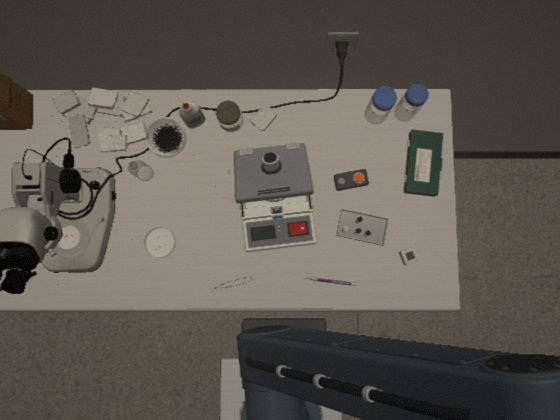

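View pics/s0.png

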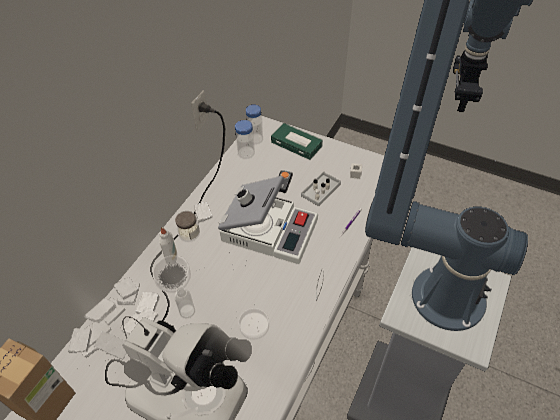

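The top view shows the imager at about (277,205), its deck toward the robot and the red rocker at (298,229). The remote is at (351,180), with its orange key on the right at (358,178). I'll enlarge this area for the measurement.

```bash
python3 -c "
from h import *
i=cv2.imread('pics/t0.png')[135:260,220:390]; i=cv2.resize(i,None,fx=4.7,fy=4.7,interpolation=cv2.INTER_CUBIC); cv2.imwrite('pics/t0c.png',cv2.convertScaleAbs(i,alpha=1.4))
print(i.shape)"
```

```text
(588, 799, 3)
```

View pics/t0c.png

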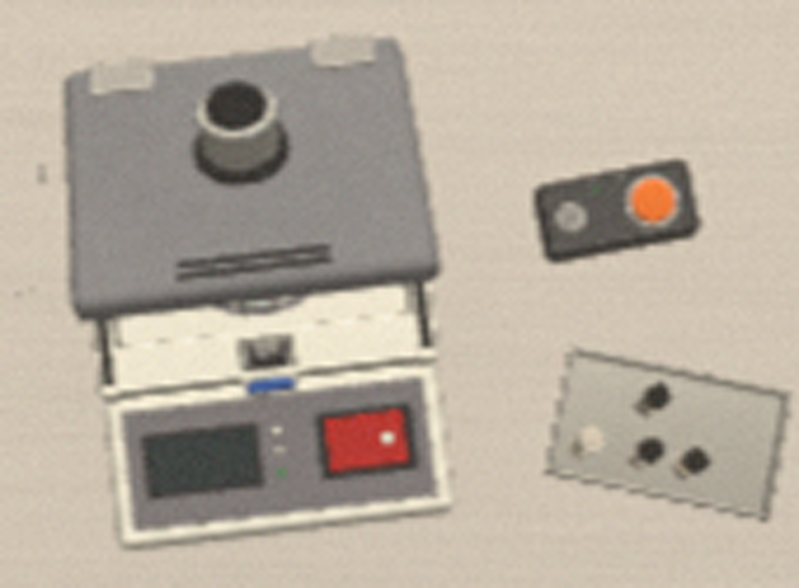

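The crop shows these points:
- Deck front corners at (125,545) and (450,508).
- Rocker white dot at (388,438).
- Hood front corners at (78,315) and (437,272).
- Orange key at (653,200) and grey key at (571,216).

```bash
cat > fit.py <<'E'
from h import *
from scipy.optimize import least_squares
P=lambda x,y:np.array([220+x/4.7,135+y/4.7])
def hood(th,r,y,h=.019): # r from hinge, h above hinge plane
    return [.122-r*np.cos(th)+0-h*np.sin(th)*-1, y, .064+r*np.sin(th)+h*np.cos(th)]
obs=[((125,545),lambda t:[-.13,.095,.04]),((450,508),lambda t:[-.13,-.095,.04]),((367,441),lambda t:[-.086,-.05,.05]),
((78,315),lambda t:hood(t,.170,.095,.01)),((437,272),lambda t:hood(t,.170,-.095,.01)),((270,385),lambda t:[-.052,0,.05])]
def W(p,q): c,s=np.cos(p[2]),np.sin(p[2]); return [p[0]+c*q[0]-s*q[1],p[1]+s*q[0]+c*q[1],q[2]]
f=lambda p:np.concatenate([np.array(proj('t0',W(p,g(p[3]))))-P(*o) for o,g in obs])
c=at('t0',277,205,.04); r=least_squares(f,[c[0],c[1],0.1,.6]); p=r.x
print(p,np.degrees(p[2]),r.fun.round(1))
print('push open',W(p,hood(p[3],.154,0)),'shut',W(p,hood(.0,.154,0)))
for a in np.arange(0,.76,.1): print(a.round(1),np.round(W(p,hood(a,.154,0)),4))
print('rock',W(p,[-.086,-.065,.052]),'dot',at('t0',*P(388,438),.053))
k=at('t0',*P(653,200),.026);g=at('t0',*P(571,216),.023);print('key',k,g,'remote yaw',np.degrees(np.arctan2(*(g-k)[[1,0]])) )
E
python3 fit.py
```

```text
[0.5545 0.0093 0.1    0.6   ] 5.729577951308233 [-0.7  6.3  2.   7.   0.9  6.1  0.1  5.3  2.7  6.5  1.4  7.1]
push open [np.float64(0.5600984131229528), np.float64(0.009861714944890354), np.float64(0.16663631758611935)] shut [np.float64(0.5226598667111032), np.float64(0.006105330667301498), np.float64(0.083)]
0.0 [0.5227 0.0061 0.083 ]
0.1 [0.5253 0.0064 0.0983]
0.2 [0.5295 0.0068 0.1132]
0.3 [0.5351 0.0074 0.1277]
0.4 [0.5421 0.0081 0.1415]
0.5 [0.5505 0.0089 0.1545]
0.6 [0.5601 0.0099 0.1666]
0.7 [0.5709 0.0109 0.1777]
rock [np.float64(0.47541881386813356), np.float64(-0.0639609445746989), 0.052] dot [ 0.4914 -0.0582  0.053 ]
key [ 0.6313 -0.2128  0.026 ] [ 0.6225 -0.1656  0.023 ] remote yaw 100.56101069119629
```

```bash
sed -i 's/\[round(\(.*\),1),round(\(.*\),1)\]/[\1,\2]/' h.py; python3 fit.py
```

```text
[0.57174327 0.01320747 0.11552911 0.57415836] 6.61933068247828 [-1.3  0.3  1.1 -0.2 -0.1 -0.8 -1.   0.   1.1  0.1  0.2  0.5]
push open [np.float64(0.5747365634456708), np.float64(0.013554829899164959), np.float64(0.16359510291021107)] shut [np.float64(0.5399565839524618), np.float64(0.009518757205919548), np.float64(0.083)]
0.0 [0.54   0.0095 0.083 ]
0.1 [0.5426 0.0098 0.0983]
0.2 [0.5468 0.0103 0.1132]
0.3 [0.5524 0.011  0.1277]
0.4 [0.5594 0.0118 0.1415]
0.5 [0.5677 0.0127 0.1545]
0.6 [0.5773 0.0139 0.1666]
0.7 [0.5881 0.0151 0.1777]
rock [np.float64(0.493809250657985), np.float64(-0.061272652087923936), 0.052] dot [ 0.4914 -0.0582  0.053 ]
key [ 0.6313 -0.2128  0.026 ] [ 0.6225 -0.1656  0.023 ] remote yaw 100.56101069119629
```

Pose fit is good (about 1 px). Next I close the gripper, align with the imager and move above the hood's front edge.

Emit:
{"name": "jog_arm", "arguments": {
  "delta_pos": [
    [2, 3, 1],
    [6, 9, 1.7],
    [10, 15.4, 1.7],
    [14, 21.6, 1.7],
    [18, 27.8, 1.7],
    [22, 34, 1.7],
    [26, 40, 1.7],
    [30, 46, 1.7],
    [34, 52, 1.7],
    [37, 57, 1.7],
    [39, 60, 1.7],
    [39.6, 61.3, 1.7]
  ],
  "turn": [0, -2, -4, -6, -8, -9.8, -9.8, -9.8, -9.8, -9.8, -9.8, -9.8],
  "grip": [1, 1, 1, 1, 1, 1, 1, 1, 1, 1, 1, 1]
}}

```text
time_s: 1.6
position: [0.5696, 0.0097, 0.2392]
tcp_rot: [[0.993, 0.115, -0.0], [0.115, -0.993, -0.0], [-0.0, 0.0, -1.0]]
force: [1.1, 0.1, -0.4]
opening: 0.006
grasp_force: 0.0
```

```bash
python3 -c "
from h import *
a=snap('wrist','w0')
s=read_state();print(s['time_s'],s['position'],s['tcp_rot'],s['force'],s['opening'])
T=np.array(a['camera_from_world']);print(T)"
```

```text
wrist {'fovy': 68.43906531659847, 'cx': 272.7168485890488, 'cy': 207.9691809382943}
1.65 [0.57333958 0.01651944 0.23951129] [[ 0.99288442  0.11896622  0.00524973]
 [ 0.11893666 -0.99288591  0.00562445]
 [ 0.00588151 -0.00496004 -0.9999704 ]] [3.83662066 2.95994861 1.52306173] 0.006171926280544252
[[ 1.14820323e-01 -9.93386273e-01 -7.13332564e-05 -5.64316602e-02]
 [ 9.56197930e-01  1.10541380e-01 -2.71046348e-01 -5.08388708e-01]
 [ 2.69261606e-01  3.10534204e-02  9.62566295e-01 -5.58883390e-01]
 [ 0.00000000e+00  0.00000000e+00  0.00000000e+00  1.00000000e+00]]
```

View pics/w0.png

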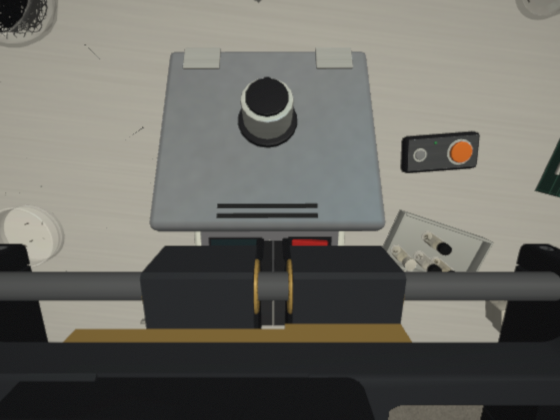

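The wrist view shows the hood squared to the gripper, with front corners at about (153,225) and (383,222). The orange key is at (461,152) and the grey key at (420,156). I'll check these against the fit.

```bash
cat >> fit.py <<'E'
print('--wrist')
for y in(.095,-.095): print(proj('w0',W(p,hood(p[3],.170,y,.012))))
for y in(.06,-.06): print('clip',proj('w0',W(p,hood(p[3],0.0,y,.02))))
print(at('w0',461,152,.026),at('w0',420,156,.023))
E
python3 fit.py | sed -n '/wrist/,$p'
```

```text
--wrist
[np.float64(149.67598485553674), np.float64(231.6836315918534)]
[np.float64(386.0478935365036), np.float64(231.58815871361273)]
clip [np.float64(204.78121511959978), np.float64(53.19902411521599)]
clip [np.float64(332.22448596023435), np.float64(53.13340677088999)]
[ 0.6335 -0.2106  0.026 ] [ 0.623  -0.1644  0.023 ]
```

Emit:
{"name": "jog_arm", "arguments": {
  "delta_pos": [
    [0.4, 0, -3],
    [0.4, 0, -5.5],
    [0.4, 0, -7.2],
    [-0.2, 0, -8.2],
    [-1.1, 0, -9.4],
    [-1.8, 0, -11],
    [-2.3, 0, -12.5],
    [-2.7, 0, -14.1],
    [-2.9, 0, -15],
    [-3, 0, -15.7],
    [-3, 0, -16],
    [-3, 0, -16]
  ],
  "turn": [0, 0, 0, 0, 0, 0, 0, 0, 0, 0, 0, 0],
  "grip": [1, 1, 1, 1, 1, 1, 1, 1, 1, 1, 1, 1]
}}

```text
time_s: 3.15
position: [0.5395, 0.0069, 0.0831]
tcp_rot: [[0.993, 0.115, 0.003], [0.115, -0.993, -0.002], [0.002, 0.002, -1.0]]
force: [-5.2, -3.6, 26.1]
opening: 0.01
grasp_force: 12.8
```

The hood is pressed onto its stop at z = 0.083. I'll lift off, wait, and check that the catch holds.

Emit:
{"name": "jog_arm", "arguments": {
  "delta_pos": [
    [0, 0, 2],
    [0, 0, 5],
    [0, 0, 7],
    [0, 0, 7],
    [0, 0, 7],
    [-2.4, -4, 6],
    [-4.8, -7.9, 5],
    [-4.8, -7.9, 5],
    [-4.8, -7.9, 5]
  ],
  "turn": [0, 0, 0, 0, 0, 0, 0, 0, 0],
  "grip": [1, 1, 1, 1, 1, 1, 1, 1, 1]
}}

```text
time_s: 4.28
position: [0.4907, -0.071, 0.1288]
tcp_rot: [[0.994, 0.114, -0.001], [0.114, -0.994, 0.001], [-0.001, -0.001, -1.0]]
force: [0.5, 0.9, -0.3]
opening: 0.004
grasp_force: 0.0
```

```bash
python3 -c "
from h import *
snap('scene','s1')
s=read_state();print(s['time_s'],s['position'],s['force'])
i=cv2.imread('pics/s1.png')[140:290,190:390]; cv2.imwrite('pics/s1c.png',cv2.resize(i,None,fx=4,fy=4,interpolation=cv2.INTER_CUBIC))"
```

```text
scene {'fovy': 45.09954950173438, 'cx': 280.3956911496288, 'cy': 211.8064787682077}
4.325 [ 0.49111773 -0.07073719  0.12912694] [0.1528618  0.03527718 0.07988256]
```

View pics/s1c.png

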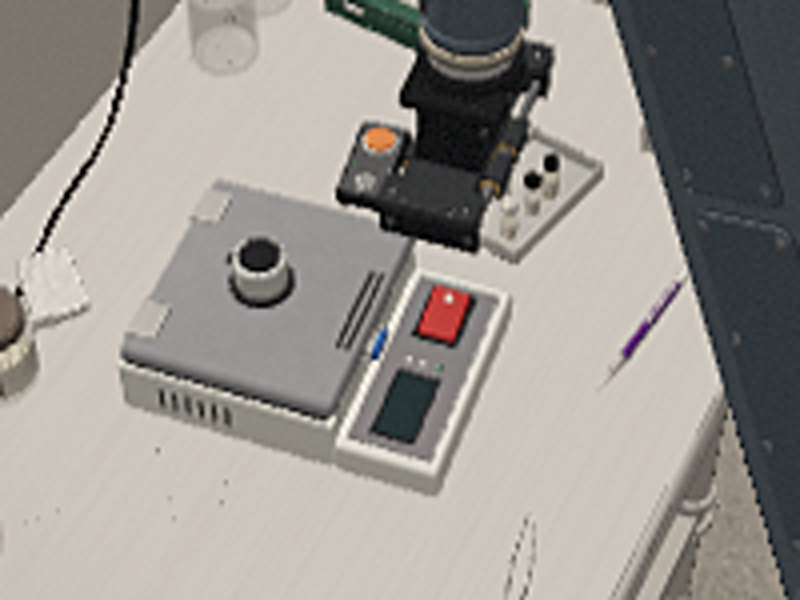

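The hood is shut flat, and the rocker dot shows at (448,298) in the crop. I'll press the rocker now, correcting for the measured offset.

Emit:
{"name": "jog_arm", "arguments": {
  "delta_pos": [
    [0.3, 0.4, -3],
    [0.3, 0.4, -6],
    [0.3, 0.4, -7],
    [0.3, 0.4, -7.7],
    [0.3, 0.4, -8.2],
    [0.3, 0.4, -8.4],
    [0.3, 0.4, -8.4]
  ],
  "turn": [0, 0, 0, 0, 0, 0, 0],
  "grip": [1, 1, 1, 1, 1, 1, 1]
}}

```text
time_s: 5.2
position: [0.4944, -0.0672, 0.0463]
tcp_rot: [[0.993, 0.114, 0.002], [0.114, -0.993, -0.0], [0.001, 0.0, -1.0]]
force: [0.1, -0.2, 2.6]
opening: 0.006
grasp_force: 1.5
```

Emit:
{"name": "jog_arm", "arguments": {
  "delta_pos": [
    [0, 0, 3],
    [0, 0, 8],
    [3, -4, 8],
    [7, -8, 8],
    [11, -12, 7],
    [13.5, -14.6, 6],
    [13.5, -14.6, 5],
    [13.5, -14.6, 5],
    [13.5, -14.6, 5]
  ],
  "turn": [0, 0, 0, 0, 0, 0, 0, 0, 0],
  "grip": [1, 1, 1, 1, 1, 1, 1, 1, 1]
}}

```text
time_s: 6.32
position: [0.6278, -0.2119, 0.0957]
tcp_rot: [[0.993, 0.115, -0.001], [0.115, -0.993, 0.001], [-0.001, -0.001, -1.0]]
force: [-0.3, -0.3, 0.2]
opening: 0.004
grasp_force: 0.0
```

```bash
python3 -c "
from h import *
snap('scene','s2');snap('top','t2')
s=read_state();print(s['time_s'],s['position'],s['force'])
i=cv2.imread('pics/s2.png')[140:260,240:360]; i=cv2.resize(i,(480,480),interpolation=cv2.INTER_CUBIC)
j=cv2.imread('pics/t2.png')[215:245,280:320]; j=cv2.resize(j,(320,240),interpolation=cv2.INTER_CUBIC)
k=cv2.imread('pics/t0.png')[215:245,280:320]; k=cv2.resize(k,(320,240),interpolation=cv2.INTER_CUBIC)
cv2.imwrite('pics/c2.png',np.hstack([i,np.vstack([k,j])]))"
```

```text
scene {'fovy': 45.09954950173438, 'cx': 280.3956911496288, 'cy': 211.8064787682077}
top {'fovy': 48.003072605647375, 'cx': 286.96874004967253, 'cy': 207.67345194069773}
6.425 [ 0.62845029 -0.21231229  0.09619653] [ 0.6068835  -0.03965884  0.66013186]
```

View pics/c2.png

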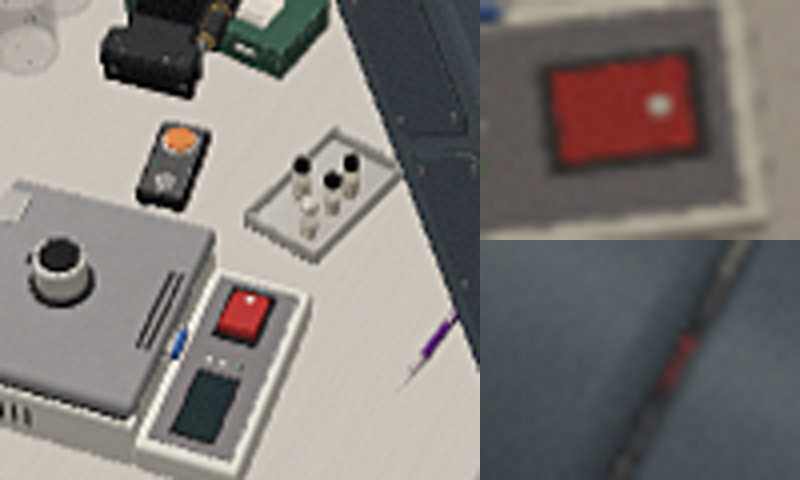

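The rocker looks flipped, with its screen-side end now raised. I'll confirm with a before/after enlargement, because pressing the key too early would fail the run.

```bash
python3 -c "
from h import *
f=lambda n:cv2.resize(cv2.imread('pics/%s.png'%n)[205:235,285:315],(390,390),interpolation=cv2.INTER_CUBIC)
cv2.imwrite('pics/c3.png',np.hstack([f('s1'),f('s2')]))"
```

```text
(no output)
```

View pics/c3.png

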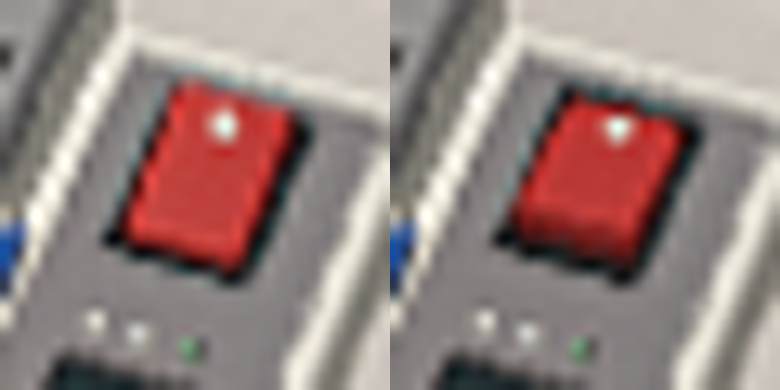

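The left half is before and the right half after: the dotted end has sunk and the opposite end's side shows, so the lamp is on. Now I press the orange key and lift.

Emit:
{"name": "jog_arm", "arguments": {
  "delta_pos": [
    [0.4, 0, -3],
    [0.4, 0, -5.5],
    [0.4, 0, -6.6],
    [0.4, 0, -7.1],
    [0.4, 0, -7.4],
    [0.4, 0, -7.6],
    [0.4, 0, -7.6],
    [0.4, 0, -7.6]
  ],
  "turn": [0, 0, 0, 0, 0, 0, 0, 0],
  "grip": [1, 1, 1, 1, 1, 1, 1, 1]
}}

```text
time_s: 7.42
position: [0.6325, -0.2128, 0.0223]
tcp_rot: [[0.993, 0.115, -0.0], [0.115, -0.993, 0.0], [-0.0, -0.0, -1.0]]
force: [-5.3, 3.2, 11.2]
opening: 0.009
grasp_force: 5.6
```

The force is 11 N at z = 22 mm, which means the key is fully down. Lifting off.

Emit:
{"name": "jog_arm", "arguments": {
  "delta_pos": [
    [0, 0, 0],
    [0, 0, 1],
    [0, 0, 4],
    [0, 0, 8],
    [0, 0, 12],
    [0, 0, 12],
    [0, 0, 12],
    [0, 0, 12],
    [0, 0, 12]
  ],
  "turn": [0, 0, 0, 0, 0, 0, 0, 0, 0],
  "grip": [1, 1, 1, 1, 1, 1, 1, 1, 1]
}}

```text
time_s: 8.55
position: [0.6321, -0.2129, 0.1381]
tcp_rot: [[0.993, 0.114, -0.002], [0.114, -0.993, 0.001], [-0.002, -0.001, -1.0]]
force: [-0.3, -0.7, -0.4]
opening: 0.007
grasp_force: 0.0
```

```bash
python3 -c "
from h import *
snap('scene','s3')
s=read_state();print(s['time_s'],s['position'],s['force'])
i=cv2.imread('pics/s3.png')[130:280,200:400]; cv2.imwrite('pics/s3c.png',cv2.resize(i,None,fx=4,fy=4,interpolation=cv2.INTER_CUBIC))"
```

```text
scene {'fovy': 45.09954950173438, 'cx': 280.3956911496288, 'cy': 211.8064787682077}
8.6 [ 0.63229479 -0.21297507  0.13828022] [-1.06274911 -0.61839998 -0.49164456]
```

View pics/s3c.png

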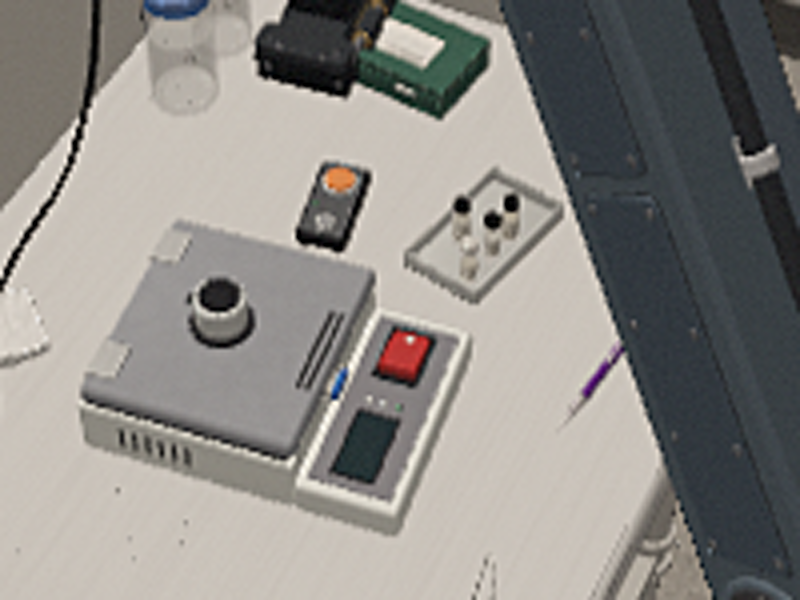

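The hood is shut, the rocker at (403,355) is on, the remote at (335,205) lies in place, and the arm is clear. Handing in.

```bash
python3 -c "
from rig import *
print(hand_in())"
```

```text
the job is handed in; nothing more can be done
None
```

I shut the hood until the catch held it, switched the lamp rocker on, and pressed the orange key fully down and released it, in that order; the job is handed in at about 8.6 s, and no verdict came back.

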